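# Roll the gap gauge to its mark and lock it

### The arm

A 7-joint arm with a two-finger parallel gripper is mounted at the origin on a cart in front of the work surface, level with it; the furniture and walls round the work are solid. World frame = base frame: x ahead of the robot, y to its left, z up, the work surface at z = 0. Lengths are in m, angles in rad, forces in N, time in s.
With the tool pointing down it reaches from about 0.35 to 0.9 m from the base axis. Payload 8.1 kg.
Tool frame: the origin (TCP) lies on the centre line of the jaws, within the pads' length; the fingertips stand 17 mm ahead of it and the grasp point (between the pads) lies 2 mm behind it; z points along the fingers, y is the direction in which the jaws open and shut (so a half turn about z gives the same grasp; the last joint's range is limited). The gripper opens to 92 mm and grips with 3 to 60 N. Pads are 19 mm wide; open, the fingers measure 130 mm over their backs; the gripper's body (75 mm by 190 mm) begins 47 mm behind the grasp point.
Start: joints at [-1.391, 0.434, 0.025, 1.573, -0.012, 1.134, -0.075], TCP at [0.174, 0.6, 0.244] pointing down, gripper open.
Joint ranges: [-2.62, 2.62], [-0.44, 2.09], [-1.27, 1.32], [0.08, 2.57], [-1.32, 4.46], [0.12, 2], [-2.74, 2.74]. Speed limits (rad/s): [2.22, 2.22, 3.01, 3.01, 3.14, 3.14, 3.14].

### API

Orientations are given as a rotation vector (axis times angle).
In Python, from cell import arm gives the robot as it stands.
- The arm moves only by the shell command python3 -m creep 'ROWS' [FORCE]. ROWS is JSON, a list that holds one entry, the list of rows, each a list of 7 numbers: the shift along the world's x, y, z in cm, then the turn, a rotation vector about the world's x, y, z in degrees, then the opening, from -1 (shut) to 1 (fully open), so that 0 is half open. In form: [[[tx, ty, tz, ax, ay, az, jaw], ...]]. A call has 1 to 5 rows; each row is the pose to reach, as a shift and turn from the pose commanded when the call began; what a row does not reach only later rows make up. A row lasts 1/10 s, in which the tool goes at most 50 mm and 8.59 degrees, less where a joint would pass 70% of its speed; a pose out of reach is approached as far as the arm can. A call with a gripper value outside its range is refused whole. The fingers move at their own pace and stop on an object; FORCE is the grip in N (left out, the last holds). Time passes only in rows, so rows that repeat a pose let the fingers close. It gives the time, the measured TCP pose, the force and the opening at its end, in the units of the state.
- arm.observe(): the state, without advancing time (a new reading comes with each control period).
- arm.get_image(name): name is "scene" or "top" or "wrist"; returns the picture (420x560x3 uint8, red, green, blue); there is no depth.
- arm.camera_model(name): a dict with "vfov" (degrees; the focal length in pixels is half the picture's height over the tangent of half this angle, whatever the lens; pixels are square), "cx", "cy" (the principal point, pixels), "cam_to_world" (4x4, takes a point from camera to world coordinates); the wrist camera has in their place "T_tool_cam" (4x4, takes a point from camera to tool coordinates, whose origin is the TCP and whose axes are the flange's). Camera axes: x right, y down, z forward; pixel columns grow to the right and rows downward; lengths in m; the calibration is good to about 2 mm. A picture is of the moment at which its call begins: read the wrist's pose just before it. camera_model takes no time and is no camera call.
- arm.sign_off(): hands the job in, once; it reports no verdict.
The state is a dict: "clock": time; "joints": joint angles; "dq": joint speeds; "joint_efforts": joint torques, N m; "position": TCP position; "ee_rot": TCP orientation; "force": force on the tool from outside, world axes, zero at the start; "ft_torque": the same for the moment, N m; "width": opening from 0.0 (shut) to 1.0 (fully open).
Only numpy, scipy, OpenCV 4.12 (cv2) and the standard library are available. Lean on these libraries where they do the work, as an engineer would, in place of code of your own. Each camera call takes 0.05 s, during which the arm holds its last target.

### The job

Set the adjustable gap gauge: stroke the top of the knurled brass wheel lightly with a fingertip toward the jaws, as often as needed, until the black pointer line on the moving jaw is in line with the red line on the yellow clip, rolling back if you go past. Then push the red-knobbed lock lever all the way over to the back with the fingertip and leave the jaw at its mark. Nothing needs to be gripped; do not push the jaw itself, do not lean hard on the wheel, and do not pick up or move the loose tools lying around.

Things in the scene. Friction and masses are not known exactly. Their poses are not given: they have to be found in the camera images.
- gauge_bed: Grey bed of the gap gauge, 100 (x) x 280 (y) x 16 mm, screwed down; origin under its centre on the worktop. Its +x points to the back (away from the robot at yaw 0), +y to the left. In this frame, mm: steel anvil 56 x 34 at (0, 62), top z 48; blue wheel housing x -24 to 24, y -120 to -55, top z 56; lever fork 24 x 22 at (0, 112), top z 37. Nothing on it is higher than 85.
- wheel: Knurled brass wheel, radius 24 mm, 20 mm wide, upright, axle along the bed's x; origin at its centre, bed frame (0, -85, 46) mm; its axes turn with it. The axle is sprung: it gives down up to 6 mm, from 2 N at first touch to 9 N at the bottom. About 1 N along the rim turns it; it stays where left. Turning its top toward the bed's +y closes the gap, 6 mm of jaw per radian.
- wheel_top (a point): Highest point of the unpressed wheel, bed frame (0, -85, 70) mm, 14 mm above the housing; fixed to the bed, axes as the bed's. A fingertip pressed in about 4 mm and dragged along the bed's +y from some 17 mm before to 17 mm past this point turns the wheel by friction; the jaw then moves about a quarter of the stroke. Lift off to go back; dragging along -y rolls it back.
- jaw: Moving steel jaw, 56 x 28 mm, top at z 48 mm; it slides along the bed's +y toward the anvil, driven by the wheel only. Origin at its middle on the worktop level; starts at bed y = -21 mm (gap to the anvil 52 mm), travel 36 mm. A white tongue with the pointer line sticks out at its front (bed -x).
- pointer (a point): End of the black pointer line (2 mm wide) on the white tongue of the jaw, at its front, z 24.5 mm. Axes as the bed's. Starts 12 to 26 mm short (bed -y) of the mark.
- mark_clip: Yellow clip, 18 x 14 x 21 mm, fixed on the front edge of the bed; origin at the front edge of the bed at worktop level.
- gauge_mark (a point): Inner end of the red line (2 mm wide) on top of the yellow clip, z 21.5 mm; axes as the bed's. The pointer is on the mark when both have the same position along the bed's y.
- lock_lever (a joint): Angle of the lock lever, rad: 0 = leaning to the front of the gauge (bed -x, 0.6 rad from upright), 1.2 = fully over to the back (stop). Stiff: it stays where it is left, about 1.2 N at the knob moves it.
- lever_knob (a point): Centre of the red ball (radius 8 mm) at the end of the lock lever. The lever is a 8 mm thick bar, 45 mm from pivot to ball centre; pivot at bed frame (0, 112, 31) mm, swinging in the bed's x-z plane. At 0 the ball is at (-25, 112, 68), at 1.2 at (25, 112, 68) mm.
- setting_ring_1: Loose bystander: dark steel ring, 52 mm wide, 12 mm high, in front of the gauge; origin at the centre of its underside.
- gauge_block_30: Loose bystander: small lapped steel block, 15 x 30 x 9 mm, in front of the gauge; origin under its centre.
- v_block_1: Loose bystander: steel V-block, 44 x 36 x 34 mm, behind the gauge; origin under its centre.
- plug_gauge_1: Loose bystander: plug gauge, grey handle with a red ring, 92 mm long, 17 mm thick, lying behind the gauge; origin under its centre.
- outside_micrometer: Loose bystander: green micrometer, 115 x 40 x 15 mm, lying to the left; origin under its centre.

How it is judged:
On the way, in this order (a step that is already met when the one before it is completed fails the run):
1. the wheel has brought the pointer to the red line (within 2 mm) and the jaw rests there (y of pointer in the frame of gauge_mark between -0.002 and 0.002 m and linear speed of jaw below 0.003 m/s and value of joint lock_lever below 0.3 rad), for 0.3 s.
2. then the lock lever is pushed over to the back (value of joint lock_lever above 1 rad), for 0.2 s.
At the end, for the whole second after the job is handed in: The pointer is within 2 mm of the red line along the bed, the jaw is at rest, and the lock lever is over to the back (over 1.0 of its 1.2 rad) (y of pointer in the frame of gauge_mark between -0.002 and 0.002 m and value of joint lock_lever above 1 rad and linear speed of jaw below 0.003 m/s); the robot touches nothing.
It fails at once if the jaw is pushed directly (over 1 N) instead of being driven by the wheel (contact force between jaw and the fingers above 1 N or contact force between jaw and the arm above 1 N).
It fails at once if the wheel is leaned on with more than 30 N (contact force between wheel and the fingers above 30 N or contact force between wheel and the arm above 30 N).
It fails at once if a loose bystander is picked up or moved by more than 15 mm (distance of any of setting_ring_1, gauge_block_30, v_block_1, plug_gauge_1, outside_micrometer from where it was at the start of the episode above 0.015 m).
It also fails if it takes over 48 s, if anything falls off the work surface, if the arm or the gripper's body presses on something with over 40 N, if the wrist force passes 120 N, or if a joint passes its speed limit or range.

## Working session

There is one attempt and no reset: what is moved stays moved. The work goes in short steps, Python scripts to look and compute and a shell command to move; the robot and the scene stay as the last step left them, time stands still between calls to the robot, and variables do not carry over. Pictures are saved under pics/ and viewed, and the job is handed in when it is done.

```bash
mkdir -p pics; ls; python3 - <<'E'
from cell import arm
import cv2,numpy as np
print(arm.observe())
for n in("scene","top"):
    im=arm.get_image(n); cv2.imwrite(f"pics/{n}0.png",im[:,:,::-1]); print(n,arm.camera_model(n))
print(arm.camera_model("wrist"))
E
```

```text
pics
{'clock': 0.0, 'joints': array([-1.39059638,  0.43524757,  0.0249945 ,  1.57407323, -0.01163362,
        1.13399182, -0.07511248]), 'dq': array([ 9.75188310e-05, -7.28229124e-04, -3.81282917e-05,  1.74777857e-03,
        2.26774734e-04,  1.30053085e-04, -6.56648464e-04]), 'joint_efforts': array([-9.74735885e-04, -6.67867112e+01,  9.84384567e-01, -3.14447737e+01,
       -6.03190600e-02,  4.31413273e-02,  1.87131322e-04]), 'position': array([0.17432502, 0.59970495, 0.24293914]), 'ee_rot': array([-4.42908117e-01, -3.11011267e+00,  2.46814825e-03]), 'force': array([-0.3858491 , -0.16289666,  0.14845931]), 'ft_torque': array([ 0.05093599, -0.05683737,  0.02524969]), 'width': 0.9967518185511942}
scene {'vfov': 56.15071934268537, 'cx': 275.9766571548505, 'cy': 202.91336396400155, 'cam_to_world': array([[ 0.83314554, -0.39350745,  0.38861342,  0.2514382 ],
       [-0.55303699, -0.58730186,  0.59095399, -0.34973241],
       [-0.00431142, -0.70726827, -0.7069321 ,  0.68055309],
       [ 0.        ,  0.        ,  0.        ,  1.        ]])}
top {'vfov': 46.706894251008805, 'cx': 277.8283205651587, 'cy': 207.34873283378263, 'cam_to_world': array([[-0.02918682, -0.98668089,  0.16002794,  0.41252943],
       [-0.99895137,  0.03444214,  0.03016467,  0.10927369],
       [-0.03527461, -0.15897972, -0.98665148,  1.17467003],
       [ 0.        ,  0.        ,  0.        ,  1.        ]])}
{'vfov': 64.46951538044638, 'cx': 282.5644669087032, 'cy': 204.4209107136978, 'T_tool_cam': array([[ 3.51686606e-04, -9.50513841e-01, -3.10682015e-01,
         8.60299978e-02],
       [ 9.99999922e-01,  2.78063685e-04,  2.81262490e-04,
         4.58183967e-04],
       [-1.80954504e-04, -3.10682090e-01,  9.50513864e-01,
        -1.40342584e-01],
       [ 0.00000000e+00,  0.00000000e+00,  0.00000000e+00,
         1.00000000e+00]])}
```

View pics/scene0.png

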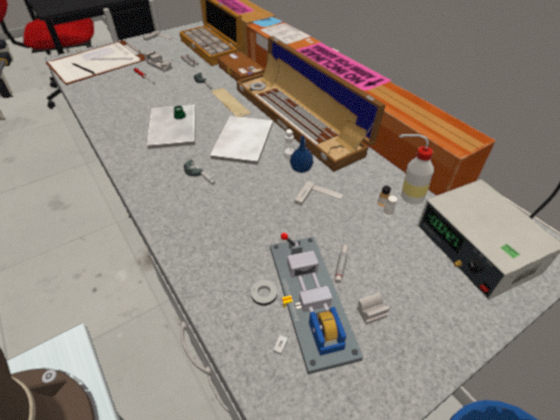

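View pics/top0.png

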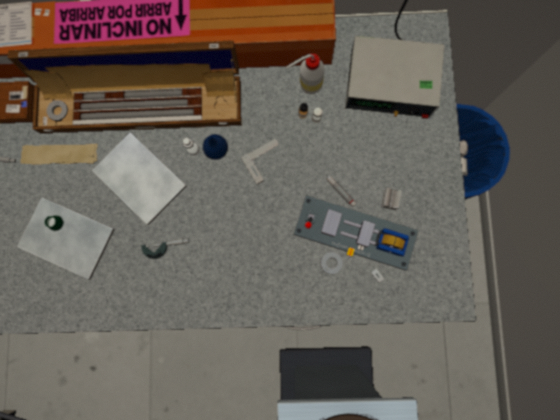

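The scene view shows the gauge at about (315,305). In the top view it is at (355,232), with the wheel on the right at (393,242) and the lever knob at (309,222). I'll zoom in on both to measure.

```bash
python3 - <<'E'
import cv2
a=cv2.imread("pics/top0.png")[190:275,285:425]; cv2.imwrite("pics/top0c.png",cv2.resize(a,None,fx=5.7,fy=5.7,interpolation=cv2.INTER_CUBIC))
a=cv2.imread("pics/scene0.png")[225:375,240:400]; cv2.imwrite("pics/scene0c.png",cv2.resize(a,None,fx=4,fy=4,interpolation=cv2.INTER_CUBIC))
E
```

```text
(no output)
```

View pics/top0c.png

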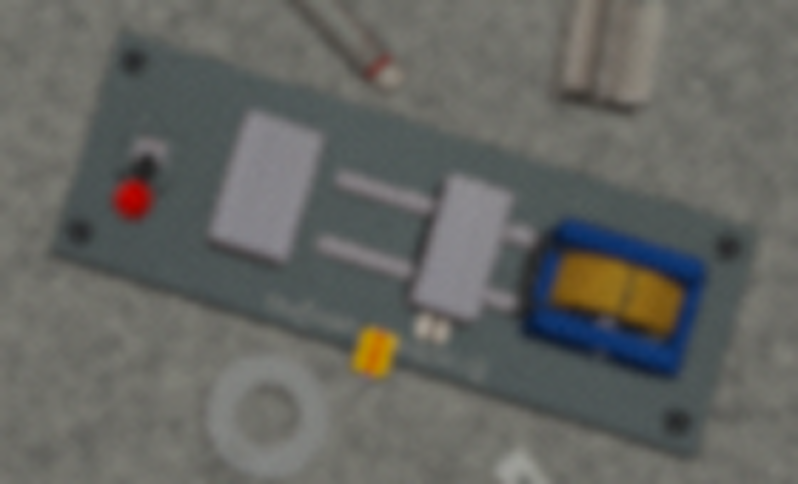

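View pics/scene0c.png

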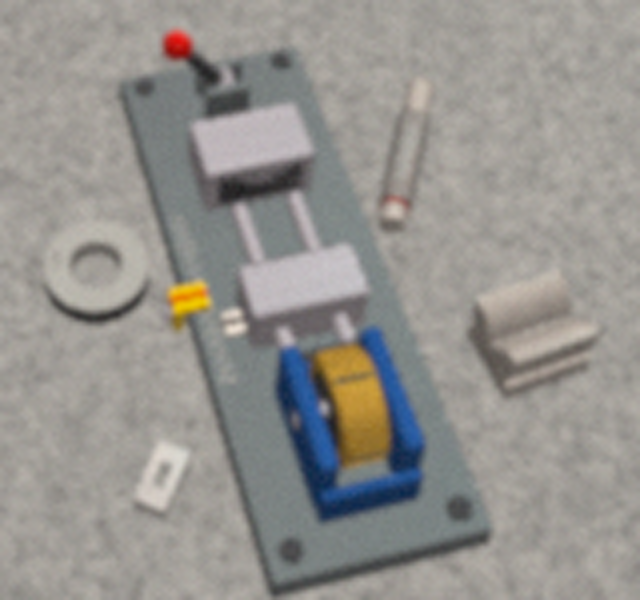

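The top crop shows the bed corners at (120,33), (755,228), (695,457) and (52,255), and the knob at (133,200). I'll cast rays from these and check them against the known sizes.

```bash
cat > h.py <<'E'
import numpy as np
from cell import arm
from scipy.spatial.transform import Rotation as R
def ray(name,uv,T=None):
    m=arm.camera_model(name); f=210/np.tan(np.radians(m['vfov']/2))
    if T is None: T=m['cam_to_world']
    d=np.array([(uv[0]-m['cx'])/f,(uv[1]-m['cy'])/f,1.]); return T[:3,3],T[:3,:3]@d
def cast(name,uv,z,T=None):
    o,d=ray(name,uv,T); return o+d*(z-o[2])/d[2]
def proj(name,P,T=None):
    m=arm.camera_model(name); f=210/np.tan(np.radians(m['vfov']/2))
    if T is None: T=m['cam_to_world']
    p=T[:3,:3].T@(np.asarray(P)-T[:3,3]); return np.array([m['cx']+f*p[0]/p[2],m['cy']+f*p[1]/p[2]])
def wT(s):
    T=np.eye(4);T[:3,:3]=R.from_rotvec(s['ee_rot']).as_matrix();T[:3,3]=s['position']
    return T@arm.camera_model('wrist')['T_tool_cam']
def fit(W,B):  # planar rigid fit bed->world
    W=np.array(W)[:,:2];B=np.array(B)[:,:2];wc=W.mean(0);bc=B.mean(0);w=W-wc;b=B-bc
    a=np.arctan2((b[:,0]*w[:,1]-b[:,1]*w[:,0]).sum(),(b*w).sum())
    Rm=np.array([[np.cos(a),-np.sin(a)],[np.sin(a),np.cos(a)]]);t=wc-Rm@bc
    return a,t,np.linalg.norm(b@Rm.T-w,axis=1)
E
python3 - <<'E'
from h import *
B=[(.05,.14),(.05,-.14),(-.05,-.14),(-.05,.14)]
C=[(120,33),(755,228),(695,457),(52,255)]
W=[cast('top',(285+(u+.5)/5.7-.5,190+(v+.5)/5.7-.5),.016) for u,v in C]
a,t,r=fit(W,B);print('top',np.degrees(a),t,r)
C=[(292,50),(490,535),(275,592),(122,85)]
W=[cast('scene',(240+(u+.5)/4-.5,225+(v+.5)/4-.5),.016) for u,v in C]
a,t,r=fit(W,B);print('scene',np.degrees(a),t,r)
print(arm.observe()['clock'])
E
```

```text
top -19.340969665235612 [ 0.53464731 -0.03787517] [0.0013441  0.00245589 0.00106628 0.00214404]
scene -19.624614553169444 [ 0.53254513 -0.04275972] [0.00182748 0.00241209 0.00180173 0.00255754]
0.1
```

```bash
python3 -m creep '[[[2.2,-4.2,0,0,0,0,-1],[4.4,-8.4,0,0,0,0,-1],[6.6,-12.6,0,0,0,-1,-1],[8.8,-16.8,0,0,0,-2,-1],[11,-21,0,0,0,-3,-1]]]' 20
python3 -m creep '[[[2.2,-4.2,0,0,0,0,-1],[4.4,-8.4,0,0,0,0,-1],[6.6,-12.6,0,0,0,0,-1],[8.8,-16.8,0,0,0,0,-1],[11,-21,0,0,0,0,-1]]]'
python3 -m creep '[[[2.2,-4.2,0,0,0,0,-1],[4.4,-8.4,0,0,0,0,-1],[6.6,-12.6,0,0,0,0,-1],[8.8,-16.8,0,0,0,0,-1],[11,-21,0,0,0,0,-1]]]'
python3 -m creep '[[[0.8,-1.5,0,0,0,0,-1],[1.6,-3,0,0,0,0,-1],[1.6,-3,0,0,0,0,-1]]]'
python3 - <<'E'
from h import *
import cv2
s=arm.observe();im=arm.get_image('wrist');cv2.imwrite('pics/w1.png',im[:,:,::-1])
print(s['position'],R.from_rotvec(s['ee_rot']).as_matrix(),s['clock'])
np.savez('w1.npz',T=wT(s))
E
```

```text
clock: 0.6
position: [0.2849, 0.3882, 0.2435]
ee_rot: [-0.525, -3.097, 0.001]
force: [0.5, 0.3, 0.2]
width: 0.612
clock: 1.1
position: [0.3948, 0.1782, 0.2437]
ee_rot: [-0.524, -3.098, -0.0]
force: [1.4, 0.9, -0.6]
width: 0.183
clock: 1.6
position: [0.5048, -0.0316, 0.2437]
ee_rot: [-0.524, -3.098, -0.0]
force: [1.2, 0.4, 1.1]
width: 0.007
clock: 1.9
position: [0.5208, -0.0623, 0.2435]
ee_rot: [0.53, 3.097, -0.002]
force: [0.4, 0.4, -0.2]
width: 0.003
[ 0.52080305 -0.06232073  0.24345032] [[-9.43158080e-01  3.32344394e-01 -2.00845019e-04]
 [ 3.32344352e-01  9.43157143e-01 -1.35508298e-03]
 [-2.60925817e-04 -1.34480717e-03 -9.99999062e-01]] 1.9
```

View pics/w1.png

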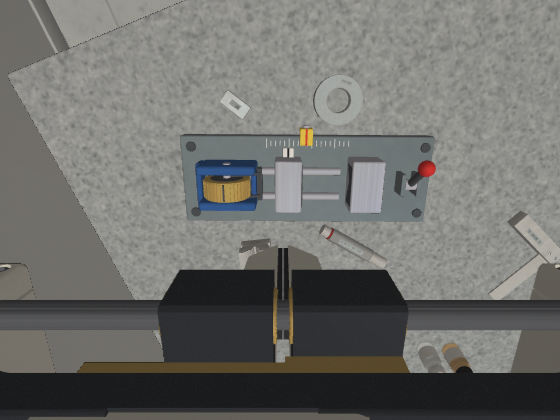

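The wrist view shows the bed aligned with the image, with corners near (181,136), (433,136), (425,221) and (185,220). The pointer is near (288,153) and the red line near (307,138). I'll measure these more finely.

```bash
python3 - <<'E'
import cv2,numpy as np
from h import *
im=cv2.imread('pics/w1.png');T=np.load('w1.npz')['T']
a=im[120:170,255:345]; cv2.imwrite("pics/w1c.png",cv2.resize(a,None,fx=8,fy=8,interpolation=cv2.INTER_CUBIC))
a=im[125:230,170:445]; cv2.imwrite("pics/w1d.png",cv2.resize(a,None,fx=2.9,fy=2.9,interpolation=cv2.INTER_CUBIC))
B=[(.05,.14),(.05,-.14),(-.05,-.14),(-.05,.14)];C=[(425,221),(185,220.5),(181,136),(433,136)]
a,t,r=fit([cast('wrist',c,.016,T) for c in C],B);print(np.degrees(a),t,r)
hsv=cv2.cvtColor(im,cv2.COLOR_BGR2HSV);m=((hsv[...,0]<6)|(hsv[...,0]>174))&(hsv[...,1]>160)&(hsv[...,2]>90)
n,l,st,ce=cv2.connectedComponentsWithStats(m.astype(np.uint8))
for i in range(1,n):
    if st[i,4]>3: print(st[i],ce[i])
E
```

```text
-19.438581980915334 [ 0.5345339 -0.0388741] [0.00177014 0.00186648 0.00295296 0.00289437]
[306 130   1  15  15] [306. 137.]
[418 161  18  16 212] [426.4009434  168.43867925]
[327 229   6  10  12] [330.41666667 233.41666667]
```

View pics/w1c.png

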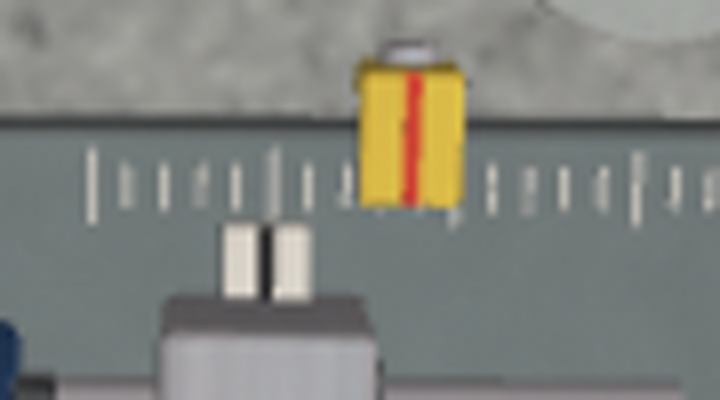

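View pics/w1d.png

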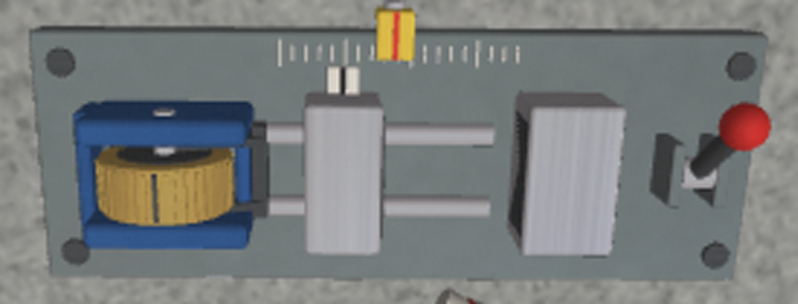

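```bash
cat >> h.py <<'E'
def gap(p,m,T):
    P=cast('wrist',p,.0245,T);M=cast('wrist',m,.0215,T);a=np.radians(-19.44)
    ey=np.array([-np.sin(a),np.cos(a)]);return (M-P)[:2]@ey*1000
E
python3 - <<'E'
from h import *
T=np.load('w1.npz')['T']
B=[(.05,.14),(.05,-.14),(-.05,-.14),(-.05,.14)];C=[(423.5,222.2),(187,220.5),(181.4,136.5),(434,138)]
a,t,r=fit([cast('wrist',c,.016,T) for c in C],B);print(np.degrees(a),t,r)
print('gap mm',gap((287.8,148.3),(305.9,145.7),T))
def bw(x,y):return np.array([np.cos(a)*x-np.sin(a)*y,np.sin(a)*x+np.cos(a)*y])+t
for q in[(0,-85),(0,-98),(0,112),(-60,112),(10,112)]:print(q,bw(q[0]/1e3,q[1]/1e3))
k=cast('wrist',(426.4,168.4),.068,T);print('knob',k,'expect',bw(-.025,.112))
print(proj('wrist',[*bw(0,-.085),.070],T),proj('wrist',[*bw(-.025,.112),.068],T))
E
```

```text
-19.75817492098251 [ 0.53573829 -0.03861716] [0.00088426 0.00112114 0.00253949 0.00252007]
gap mm 19.612073327118726
(0, -85) [ 0.50700395 -0.11861302]
(0, -98) [ 0.50260929 -0.13084769]
(0, 112) [0.5736     0.06678915]
(-60, 112) [0.51713233 0.08707221]
(10, 112) [0.58301128 0.06340864]
knob [0.5486253 0.0749852 0.068    ] expect [0.55007181 0.07524043]
[223.54394714 193.86056512] [426.96990475 169.70624043]
```

```bash
python3 -m creep '[[[-0.6,-2.4,-4,0,0,0,-1],[-1.2,-4.8,-8,0,0,0,-1],[-1.9,-7.2,-12,0,0,0,-1],[-1.9,-7.2,-14.2,0,0,0,-1],[-1.9,-7.2,-14.2,0,0,0,-1]]]'
python3 - <<'E'
from h import *
import cv2
s=arm.observe();im=arm.get_image('wrist');cv2.imwrite('pics/w2.png',im[:,:,::-1])
print(s['position'],s['force'],s['clock'])
E
```

```text
clock: 2.45
position: [0.4989, -0.1307, 0.0991]
ee_rot: [-0.523, -3.092, -0.0]
force: [-0.6, -0.4, 0.6]
width: 0.002
[ 0.49885497 -0.13065802  0.09913611] [-0.62792142 -0.44027729  0.62726772] 2.45
```

View pics/w2.png

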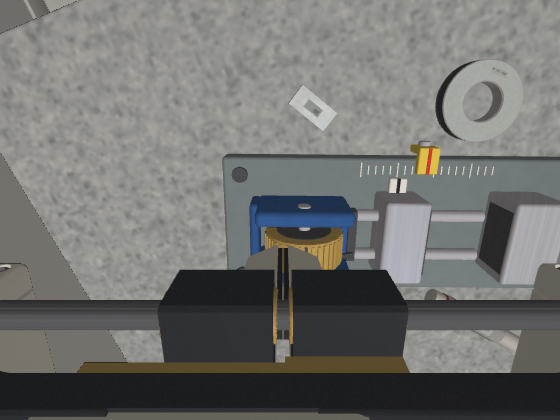

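```bash
python3 -m creep '[[[0,0,-0.8,0,0,0,-1],[0,0,-1.6,0,0,0,-1],[0,0,-1.6,0,0,0,-1]]]'
```

```text
clock: 2.8
position: [0.5019, -0.1311, 0.0857]
ee_rot: [0.522, 3.097, 0.001]
force: [-0.6, 0.1, -0.3]
width: 0.005
```

```bash
python3 -m creep '[[[0,0,-0.35,0,0,0,-1],[0.25,0.7,-0.4,0,0,0,-1],[0.5,1.4,-0.4,0,0,0,-1]]]'
python3 -m creep '[[[0.25,0.7,0,0,0,0,-1],[0.5,1.4,0,0,0,0,-1],[0.5,1.4,0,0,0,0,-1],[0.5,1.4,1.4,0,0,0,-1],[0.5,1.4,1.4,0,0,0,-1]]]'
cat > look.py <<'E'
import sys,cv2
from h import *
n=sys.argv[1]
s=arm.observe();im=arm.get_image('wrist')[:,:,::-1];cv2.imwrite(f'pics/{n}.png',im);T=wT(s)
np.savez(n+'.npz',T=T);hsv=cv2.cvtColor(im,cv2.COLOR_BGR2HSV)
m=((hsv[...,0]<8)|(hsv[...,0]>172))&(hsv[...,1]>140)&(hsv[...,2]>90)
y=(abs(hsv[...,0].astype(int)-25)<6)&(hsv[...,1]>150)&(hsv[...,2]>150)
k,l,st,ce=cv2.connectedComponentsWithStats(m.astype(np.uint8))
for i in range(1,k):
    if st[i,4]>8: print('red',st[i],ce[i])
print(s['position'],s['force'],s['clock'])
i=[i for i in range(1,k) if st[i,4]>8 and st[i,3]>2*st[i,2]]
if i:
    c=ce[i[0]];x0=int(c[0])-55;y0=int(c[1])-25
    x0=max(0,x0);y0=max(0,y0);print('crop',x0,y0);cv2.imwrite(f'pics/{n}c.png',cv2.resize(im[y0:y0+60,x0:x0+90],None,fx=8,fy=8,interpolation=cv2.INTER_CUBIC))
E
python3 look.py w3
```

```text
clock: 3.1
position: [0.5067, -0.1184, 0.0824]
ee_rot: [0.526, 3.096, -0.0]
force: [-1.3, -1.7, 7.4]
width: 0.009
clock: 3.6
position: [0.512, -0.1043, 0.0967]
ee_rot: [0.524, 3.096, -0.0]
force: [0.2, 0.7, 0.1]
width: 0.001
red [384 142   6  27  79] [386.35443038 155.17721519]
red [411 293   3   7  14] [412.07142857 296.57142857]
[ 0.51204475 -0.10425214  0.09670695] [0.16801143 0.70724687 0.05771393] 3.6
crop 331 130
```

```bash
ls pics
```

```text
scene0.png
scene0c.png
top0.png
top0c.png
w1.png
w1c.png
w1d.png
w2.png
w3.png
w3c.png
```

View pics/w3c.png

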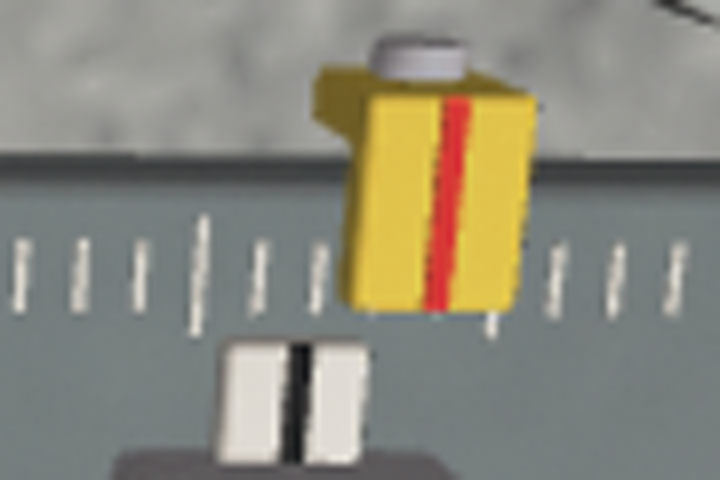

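The crop shows the pointer end at (300,343) and the inner end of the red line at (437,310), so the jaw has moved closer.

```bash
python3 -c "
from h import *
T=np.load('w3.npz')['T'];f=lambda u,v:(331+(u+.5)/8-.5,130+(v+.5)/8-.5)
print(gap(f(300,343),f(437,310),T))"
```

```text
11.817285205908009
```

```bash
python3 -m creep '[[[-0.5,-1.4,0,0,0,0,-1],[-1,-2.8,0,0,0,0,-1],[-1,-2.8,-1.0,0,0,0,-1],[-1,-2.8,-1.4,0,0,0,-1],[-0.75,-2.1,-1.4,0,0,0,-1]]]'
python3 -m creep '[[[0.25,0.7,0,0,0,0,-1],[0.5,1.4,0,0,0,0,-1],[0.75,2.1,0,0,0,0,-1],[0.75,2.1,0,0,0,0,-1],[0.75,2.1,1.4,0,0,0,-1]]]'
python3 -m creep '[[[0,0,0.3,0,0,0,-1],[0,0,0.3,0,0,0,-1]]]'
python3 look.py w4
```

```text
clock: 4.15
position: [0.5033, -0.1269, 0.0812]
ee_rot: [-0.529, -3.096, 0.002]
force: [-2.6, -2.2, 9.5]
width: 0.006
clock: 4.65
position: [0.5102, -0.103, 0.0942]
ee_rot: [-0.522, -3.094, 0.0]
force: [-1.0, 0.1, 0.3]
width: 0.008
clock: 4.85
position: [0.5115, -0.1039, 0.0987]
ee_rot: [0.524, 3.097, 0.0]
force: [0.3, -0.1, -1.1]
width: 0.007
red [383 143   5  27  77] [385.18181818 156.06493506]
red [410 293   3   7  12] [410.91666667 296.41666667]
[ 0.51145601 -0.10393432  0.09870916] [ 0.26095708 -0.08798015 -1.07939215] 4.85
crop 330 131
```

View pics/w4c.png

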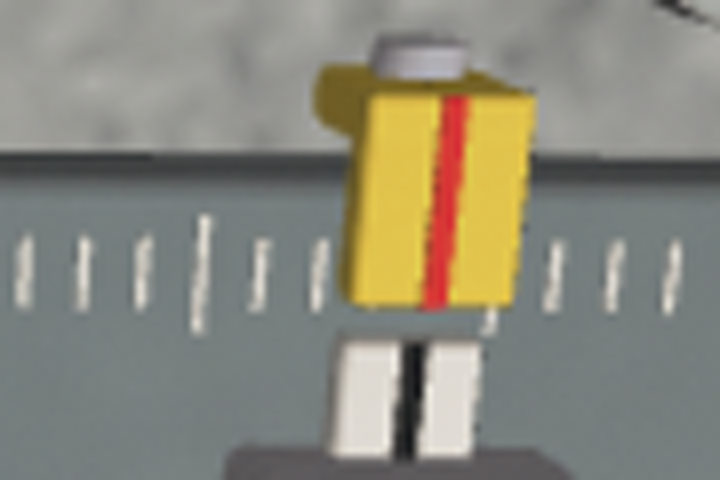

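The pointer end is now at crop (415,343) and the red end at (436,307).

```bash
python3 -c "
from h import *
T=np.load('w4.npz')['T'];f=lambda u,v:(330+(u+.5)/8-.5,131+(v+.5)/8-.5)
print(gap(f(415,343),f(436,307),T))"
```

```text
2.361999845411655
```

```bash
python3 -m creep '[[[-0.6,-1.8,0,0,0,0,-1],[-0.6,-1.8,0,0,0,0,-1],[-0.6,-1.8,-1.0,0,0,0,-1],[-0.6,-1.8,-1.6,0,0,0,-1],[-0.6,-1.8,-1.6,0,0,0,-1]]]'
python3 -m creep '[[[0.15,0.45,0,0,0,0,-1],[0.3,0.9,0,0,0,0,-1],[0.3,0.9,0,0,0,0,-1],[0.3,0.9,1.4,0,0,0,-1]]]'
python3 -m creep '[[[0,0,0.5,0,0,0,-1],[0,0,0.5,0,0,0,-1]]]'
python3 look.py w5
```

```text
clock: 5.4
position: [0.5059, -0.1213, 0.0819]
ee_rot: [0.523, 3.098, 0.0]
force: [-0.7, 0.3, 8.4]
width: 0.006
clock: 5.8
position: [0.5079, -0.1113, 0.0951]
ee_rot: [-0.521, -3.095, -0.001]
force: [0.4, 0.2, 0.3]
width: 0.002
clock: 6.0
position: [0.5088, -0.1124, 0.1017]
ee_rot: [0.523, 3.097, 0.0]
force: [-0.5, 0.6, -1.1]
width: 0.005
red [395 142   6  26  74] [397.2027027  154.75675676]
red [418 290   4  10  22] [420.04545455 295.09090909]
[ 0.50876807 -0.11235605  0.10172429] [-0.54976823  0.57013054 -1.13760884] 6.0
crop 342 129
```

View pics/w5c.png

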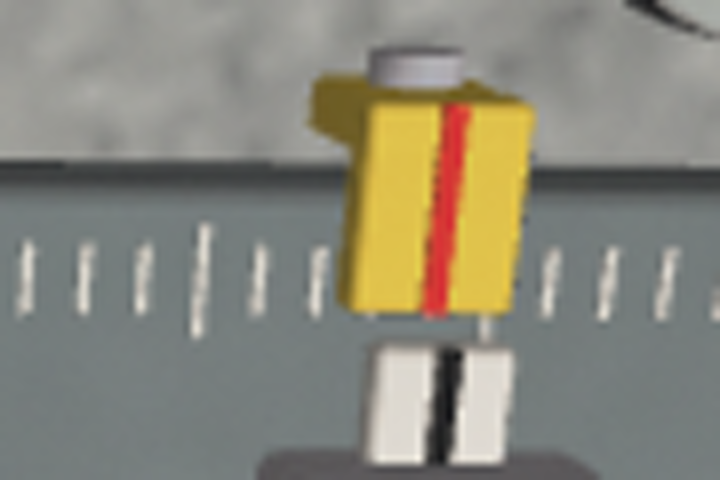

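```bash
python3 -c "
from h import *
T=np.load('w5.npz')['T'];f=lambda u,v:(342+(u+.5)/8-.5,129+(v+.5)/8-.5)
print(gap(f(450,346),f(435,313),T))"
```

```text
-0.5168332169925195
```

```bash
python3 -m creep '[[[0,1,3,0,0,0,-1],[0.3,5,5,0,0,0,-1],[0.6,8.5,5,0,0,0,-1],[0.6,8.5,5,0,0,0,-1],[0.6,8.5,5,0,0,0,-1]]]'
python3 look.py w6
```

```text
clock: 6.55
position: [0.5141, -0.0269, 0.1511]
ee_rot: [-0.52, -3.097, 0.0]
force: [0.1, -0.7, 0.3]
width: 0.007
red [275 163   2  20  40] [275.5 172.5]
red [421 211  23  21 403] [431.87593052 220.98511166]
[ 0.51407405 -0.02687371  0.15105727] [ 0.09840037 -0.66330992  0.27687895] 6.55
crop 220 147
```

View pics/w6c.png

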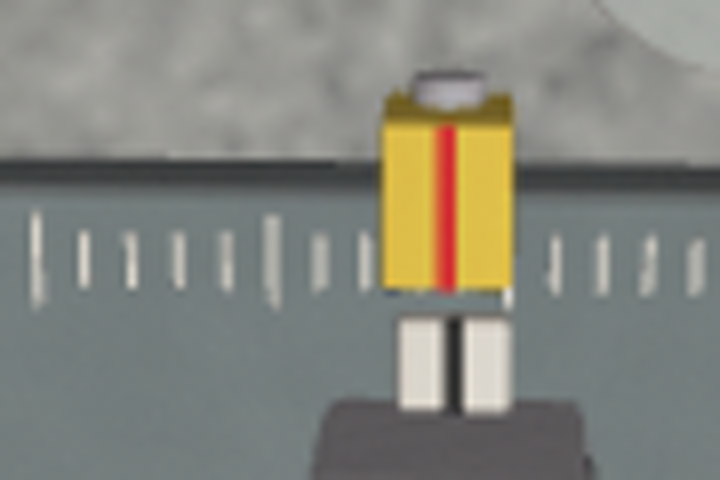

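View pics/w6.png

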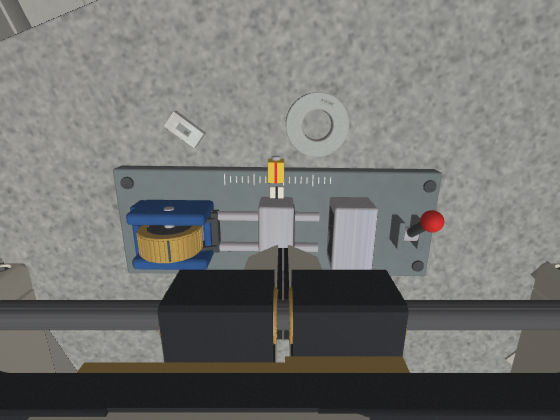

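The two close views agree that the jaw is about 0.5–0.7 mm past the mark, which is inside the 2 mm tolerance. Next is the lever.

```bash
python3 -c "
from h import *
T=np.load('w6.npz')['T'];k=cast('wrist',(431.9,221),.068,T);print(k,gap((220+454.5/8-.5,147+318/8-.5),(220+447.5/8-.5,147+290/8-.5),T))
ex=np.array([.942,-.335]);
for d in(-.03,-.025,.04): print(d,k[:2]+ex*d)"
```

```text
[0.54860925 0.07500204 0.068     ] -0.7867390133504846
-0.03 [0.52034925 0.08505204]
-0.025 [0.52505925 0.08337704]
0.04 [0.58628925 0.06160204]
```

```bash
python3 -m creep '[[[0,4.5,0,0,0,0,-1],[0.1,9,0,0,0,0,-1],[0.2,11.4,-2,0,0,0,-1],[0.2,11.4,-5,0,0,0,-1],[0.2,11.4,-7.4,0,0,0,-1]]]'
python3 -m creep '[[[0,0,0,0,0,0,-1],[1.2,-0.4,0,0,0,0,-1],[1.8,-0.6,0,0,0,0,-1],[2.4,-0.8,0,0,0,0,-1],[3,-1.1,0,0,0,0,-1]]]'
python3 -m creep '[[[0.6,-0.2,0,0,0,0,-1],[1.2,-0.4,0,0,0,0,-1],[1.8,-0.6,0,0,0,0,-1],[2.4,-0.8,0,0,0,0,-1],[2.4,-0.8,0,0,0,0,-1]]]'
python3 look.py w7
```

```text
clock: 7.1
position: [0.5161, 0.0857, 0.0761]
ee_rot: [-0.524, -3.097, 0.001]
force: [-0.6, -0.6, -0.3]
width: 0.01
clock: 7.6
position: [0.5475, 0.0749, 0.0786]
ee_rot: [0.524, 3.096, 0.001]
force: [-2.0, 1.3, 1.4]
width: 0.003
clock: 8.1
position: [0.5714, 0.0667, 0.0777]
ee_rot: [0.525, 3.097, -0.0]
force: [-0.0, -0.1, 0.2]
width: 0.004
red [ 89 147   9  29 101] [ 93. 161.]
[0.57136686 0.066706   0.0776642 ] [-0.02313236 -0.06155194  0.21565478] 8.1
crop 38 136
```

View pics/w7.png

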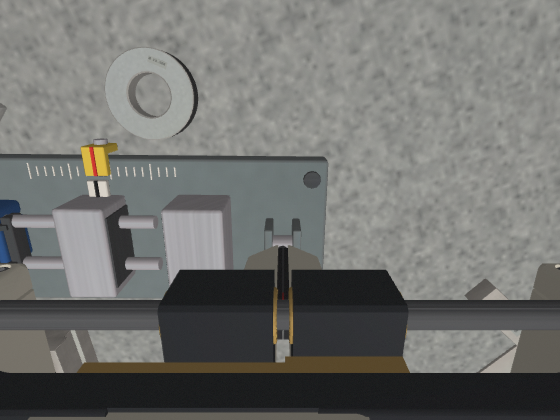

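The fingertip is behind the fork at about (283,250) and the knob is hidden. I'll keep pushing until the stop is felt.

```bash
python3 -m creep '[[[0.4,-0.14,0,0,0,0,-1],[0.7,-0.25,0,0,0,0,-1],[0.7,-0.25,0,0,0,0,-1]]]'
python3 -m creep '[[[0.3,-0.1,0,0,0,0,-1],[0.3,-0.1,0,0,0,0,-1]]]'
```

```text
clock: 8.45
position: [0.5777, 0.0645, 0.0777]
ee_rot: [0.524, 3.097, -0.0]
force: [-0.5, 0.5, -0.6]
width: 0.005
clock: 8.65
position: [0.5804, 0.0637, 0.0777]
ee_rot: [-0.524, -3.097, -0.0]
force: [-2.1, 0.5, 1.2]
width: 0.009
```

```bash
python3 -m creep '[[[0.3,-0.1,0,0,0,0,-1],[0.3,-0.1,0,0,0,0,-1]]]'
python3 -m creep '[[[0.3,-0.1,0,0,0,0,-1],[0.3,-0.1,0,0,0,0,-1]]]'
python3 -m creep '[[[0.3,-0.1,0,0,0,0,-1],[0.3,-0.1,0,0,0,0,-1]]]'
```

```text
clock: 8.85
position: [0.5812, 0.0634, 0.0772]
ee_rot: [-0.522, -3.093, -0.0]
force: [-9.3, 1.7, 4.3]
width: 0.006
clock: 9.05
position: [0.5818, 0.0631, 0.0769]
ee_rot: [-0.521, -3.088, -0.0]
force: [-17.0, 3.8, 11.0]
width: 0.003
clock: 9.25
position: [0.5823, 0.0629, 0.0766]
ee_rot: [-0.519, -3.084, -0.001]
force: [-25.2, 5.4, 18.4]
width: 0.006
```

The force climbs steadily with almost no travel, so the lever is on its stop. I'll back off, lift and look.

```bash
python3 -m creep '[[[-1,0.35,0,0,0,0,-1],[-3,1.05,0,0,0,0,-1],[-5,1.75,2,0,0,0,-1],[-6,-3,6,0,0,0,-1],[-6,-7,9,0,0,0,-1]]]'
python3 -m creep '[[[0,-2,0,0,0,0,-1],[0,-2,0,0,0,0,-1],[0,-2,0,0,0,0,-1]]]'
python3 look.py w8
python3 -c "
import cv2
from cell import arm
cv2.imwrite('pics/s8.png',cv2.resize(arm.get_image('scene')[225:375,240:400,::-1],None,fx=4,fy=4))"
```

```text
clock: 9.75
position: [0.5293, 0.0015, 0.1609]
ee_rot: [0.518, 3.098, 0.001]
force: [1.5, 0.3, 0.0]
width: 0.004
clock: 10.05
position: [0.5303, -0.0193, 0.1602]
ee_rot: [0.525, 3.096, 0.001]
force: [0.6, 0.8, -0.2]
width: 0.007
red [260 145   2  21  41] [260.48780488 155.24390244]
red [393 252  21  20 330] [403.35454545 261.59393939]
[ 0.53029444 -0.01925661  0.16017841] [ 0.57886719  0.77456945 -0.16433573] 10.05
crop 205 130
```

View pics/w8.png

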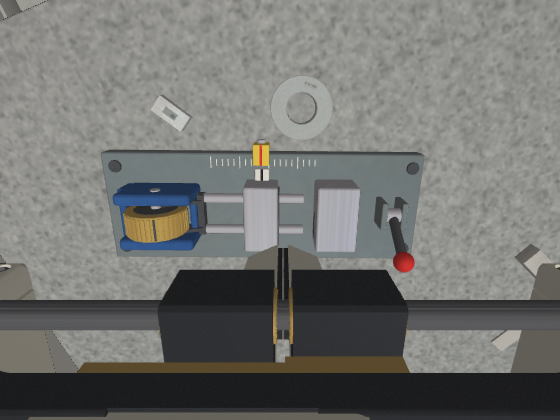

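View pics/w8c.png

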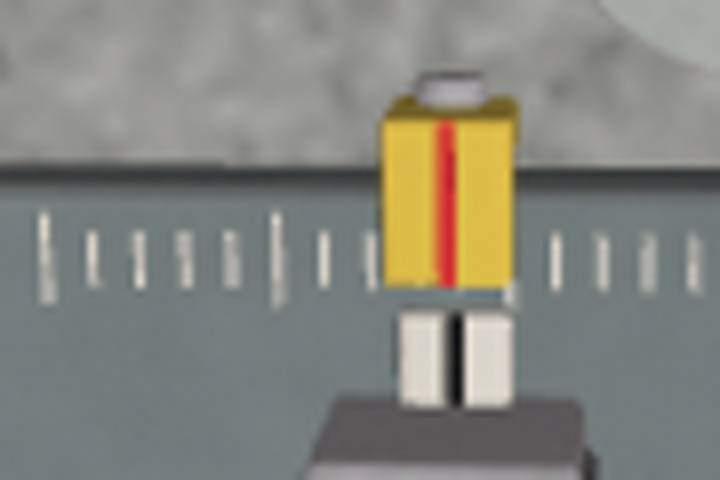

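View pics/s8.png

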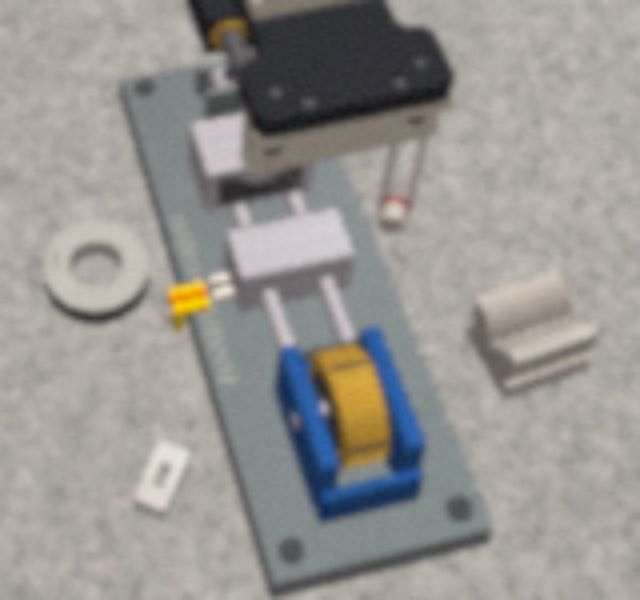

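The lever is over to the back with the knob at (403,262), the pointer is at crop (456,312) against red at (447,287), and the bystanders haven't moved. I'll put numbers on it and hand in.

```bash
python3 -c "
from h import *
T=np.load('w8.npz')['T'];print(cast('wrist',(403.35,261.6),.068,T)-cast('wrist',(431.9,221),.068,np.load('w6.npz')['T']))
print(gap((205+456.5/8-.5,130+312/8-.5),(205+447.5/8-.5,130+287/8-.5),T))
s=arm.observe();print(s['clock'],s['dq'].round(3),s['force'])
arm.sign_off()"
```

```text
[ 0.04771298 -0.01713477  0.        ]
-1.098618239785185
10.15 [-0.007  0.005 -0.002  0.003  0.001  0.001  0.001] [-0.10319729  0.83583753 -0.69788294]
the job is handed in; nothing more can be done
```

The gauge is set, the lock lever is over to the back, and I've handed the job in (no verdict is reported).

**Wheel:** Three light strokes toward the jaws closed the 19.6 mm between pointer and mark. The wheel pushed back with at most about 9.5 N in the readings I took. No roll-back was done.

**Jaw position:** My readings put the pointer slightly past the red line, inside the 2 mm tolerance. They disagree a little: 0.5 and 0.8 mm before the lever push, and 1.1 mm in the last view. That last offset is about one picture pixel, so I read the spread as measurement noise rather than the jaw moving. I didn't correct it, so the margin left is about 1 mm.

**Lever:** I pushed until the force climbed to about 25 N with almost no travel, so it was on its stop. The knob moved 50.7 mm to the back, against 50 mm for the full 1.2 rad.

**Surroundings:** In the last pictures the ring, small block, V-block and plug gauge show no visible movement. The micrometer was out of view in those last pictures, but the arm did not go down near it. The arm was lifted clear and touching nothing when I handed in at about 10 s.

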